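# Complete the row of sample flasks

### The job

Two sample flasks are standing about on the bench. Stand both on the low shelf next to the flask already there, so that the three make one neat row along the shelf: labels to the front, square to the back rail, side by side with gaps of no more than about 15 mm. Keep the flasks upright, and leave the first flask and the amber jar at the other end where they are.

Things in the scene. Friction and masses are not known exactly. Their poses are not given: they have to be found in the camera images.
- shelf: low grey fixed bench shelf, 306 mm long (y), 84 mm deep (x). Origin on the table under its middle; x points from the open front (robot side) to the back rail, z up. Board top at z = 50 mm. Inner faces: back rail x = +36 mm, front lip x = -37 mm, end stops y = +-147 mm; rail and stops rise 25 mm above the board, lip 4 mm. The row stands on the middle line x = 0
- flask_stood_center (a point): the flask already on the shelf, at shelf y about +118 or -118 mm, label to the front; the row grows from it towards the middle. White square flask 50 mm deep (x), 43 wide (y), 87 high, about 75 g: body 41 mm high, neck 35 mm wide, ribbed cap 33 mm across at 67 to 86 mm above its base. Point: its centre, 43.5 mm above the base; x from the label face to the rear, z up
- flask_a_center (a point): loose flask to be shelved, upright on the bench, label roughly towards the robot. White square flask 50 mm deep (x), 43 wide (y), 87 high, about 75 g: body 41 mm high, neck 35 mm wide, ribbed cap 33 mm across at 67 to 86 mm above its base. Point: its centre, 43.5 mm above the base; x from the label face to the rear, z up. Either place will do
- flask_b_center (a point): the other loose flask to be shelved, upright on the bench, label roughly towards the robot. White square flask 50 mm deep (x), 43 wide (y), 87 high, about 75 g: body 41 mm high, neck 35 mm wide, ribbed cap 33 mm across at 67 to 86 mm above its base. Point: its centre, 43.5 mm above the base; x from the label face to the rear, z up. Either place will do
- flask_a_label (a point): on flask_a: the middle of that flask's label face, 25 mm from its axis on its -x side, 20 mm above its base
- flask_b_label (a point): on flask_b: the middle of that flask's label face, 25 mm from its axis on its -x side, 20 mm above its base
- jar_center (a point): round amber jar with a white cap, 45 mm in diameter, 55 mm high, standing at the shelf's other end; stays there. This point is its centre, 27.5 mm above its base
Things that resemble listed ones, but are neither listed nor needed, are in the scene too. What is shaped like the part that bears flask_a_center but black, brown or green is not meant.

How it is judged:
By the outcome, as a careful person would: the job done as asked, in the order asked, and still so for the second after the job is handed in, with the robot touching nothing.
It also fails if it takes over 61 s, if anything falls off the work surface, if the arm or the gripper's body presses on something with over 40 N, if the wrist force passes 120 N, or if a joint passes its speed limit or range.

### The arm

A 6-joint arm with a two-finger parallel gripper is mounted at the origin on a cart in front of the work surface, level with it; the furniture and walls round the work are solid. World frame = base frame: x ahead of the robot, y to its left, z up, the work surface at z = 0. Lengths are in mm, angles in rad, forces in N, time in s.
With the tool pointing down it reaches from about 275 to 750 mm from the base axis. Payload 10.2 kg.
Tool frame: the origin (TCP) lies midway between the tips of the shut fingers; the grasp point (between the pads) lies 19 mm behind it; z points along the fingers, y is the direction in which the jaws open and shut (so a half turn about z gives the same grasp; the last joint's range is limited). The gripper opens to 85 mm and grips with 20 to 120 N. Pads are 22 mm wide; open, the fingers measure 114 mm over their backs; the gripper's body (76 mm by 85 mm) begins 54 mm behind the grasp point. The pads swing forward as they close: fully open they stand 13 mm farther back than shut.
Start: joints at [0.932, 0.313, 1.498, -0, 1.331, -0.223], TCP at [212.072, 480.267, 231.294] pointing down, gripper open.
Joint ranges: [-2.94, 2.94], [-0.97, 2.17], [0.19, 2.56], [-1.23, 4.37], [0.02, 3.11], [-2.88, 2.88]. Speed limits (rad/s): [2.39, 2.39, 3.01, 3.14, 3.14, 3.14].

### API

Orientations are given as a unit quaternion [w, x, y, z].
In Python, from rig import sense, optics, ctrl gives the robot as it stands.
- The arm moves only by the tool play_rows, never from a script. Its argument "plan" is a list of rows, each a list of 7 numbers: the shift along the world's x, y, z in mm, then the turn, a rotation vector about the world's x, y, z in rad, then the opening, from -1 (shut) to 1 (fully open), so that 0 is half open. A call has 1 to 5 rows; each row shifts and turns the pose as measured when the row begins; what a row does not reach is not made up. A row lasts 1/12 s, in which the tool goes at most 41.7 mm and 7.16 degrees, less where a joint would pass 70% of its speed; a pose out of reach is approached as far as the arm can. A call is refused whole if a number of a shift passes 41.7 or a number of a turn 0.125, either way. A call with a gripper value outside its range is refused whole. The fingers move at their own pace and stop on an object; "grip_force" is the grip in N (left out, the last holds). Time passes only in rows, so rows that do not move let the fingers close. It gives the time, the measured TCP pose, the force and the opening at its end, in the units of the state.
- sense(): the state, without advancing time (a new reading comes with each control period).
- optics.capture(name): name is "side" or "top"; returns a dict with "img" (420x560x3 uint8, blue, green, red), "fx", "fy", "cx", "cy" (pixels), "dist" ([k1, k2, p1, p2, k3] as OpenCV has them; the pictures are not rectified), "world_to_cam" (4x4, takes a point from world to camera coordinates). Camera axes: x right, y up, looking along -z (the intrinsics and any distortion apply to the point x, -y, -z); pixel columns grow to the right and rows downward; lengths in mm; the calibration is good to about 2 mm. A picture is of the moment at which its call begins. There is no depth.
- ctrl.finish_job(): hands the job in, once; it reports no verdict.
The state is a dict: "time_s": time; "joints": joint angles; "dq": joint speeds; "tau": joint torques, N m; "eef_pos": TCP position; "ee_rot": TCP orientation; "force": force on the tool from outside, world axes, zero at the start; "wrist_torque": the same for the moment, N m; "grip_width": opening from 0.0 (shut) to 1.0 (fully open).
Only numpy, scipy, OpenCV 4.12 (cv2) and the standard library are available. Lean on these libraries where they do the work, as an engineer would, in place of code of your own. Each camera call takes 0.05 s, during which the arm holds its last target. There are 200 camera calls.

## Working session

There is one attempt and no reset: what is moved stays moved. The work goes in short steps, Python scripts to look and compute and a tool call to move; the robot and the scene stay as the last step left them, time stands still between calls to the robot, and variables do not carry over. Pictures are saved under pics/ and viewed, about 8 in all and at most 12, crops included, and the job is handed in when it is done.

Besides the shell and the picture viewer there is one more tool, called after "Call:" by a JSON object that holds its "method" and its "body". play_rows: Moves the arm, as the interface text tells. Its arguments: {"type":"object","properties":{"plan":{"type":"array"},"grip_force":{"type":"number"}},"required":["plan"]}

```bash
ls; mkdir -p pics
python3 - <<'E'
from rig import sense, optics
import cv2,numpy as np
s=sense();print(s)
for n in("side","top"):
    c=optics.capture(n);cv2.imwrite(f"pics/{n}0.png",c["img"]);print(n,{k:v for k,v in c.items() if k!="img"})
E
```

```text
pics
{'time_s': 0.0, 'joints': array([ 9.31599250e-01,  3.13451145e-01,  1.49848244e+00,  3.59257500e-05,
        1.33100446e+00, -2.23432684e-01]), 'dq': array([-5.50982908e-04, -9.30338250e-05,  4.16043356e-04,  1.14151858e-03,
        8.07898135e-04, -1.17911002e-03]), 'tau': array([ 6.07522852e-04, -4.12253773e+01, -2.59748626e+01, -1.79537337e-04,
        4.03672631e-03,  3.66017173e-05]), 'eef_pos': array([211.89320424, 480.04108441, 230.71742243]), 'ee_rot': array([-2.97079221e-04,  2.06392295e-01,  9.78469094e-01, -6.03794507e-04]), 'force': array([ 0.52445385, -0.51454025, -0.54266761]), 'wrist_torque': array([-0.01310177, -0.02020909,  0.00103044]), 'grip_width': 1.0026471788190652}
side {'fx': 398.9178199840296, 'fy': 398.9178199840296, 'cx': 280.5638949271166, 'cy': 205.39040905606976, 'dist': array([-0.02128063,  0.        ,  0.        ,  0.        ,  0.        ]), 'world_to_cam': array([[-9.99314173e-01,  3.19921458e-02, -1.86463203e-02,
         5.07139331e+02],
       [-3.22736756e-02, -5.05605859e-01,  8.62160730e-01,
        -4.56059441e+01],
       [ 1.81546830e-02,  8.62171223e-01,  5.06291605e-01,
        -9.73726506e+02],
       [ 0.00000000e+00,  0.00000000e+00,  0.00000000e+00,
         1.00000000e+00]])}
top {'fx': 402.39366727484986, 'fy': 402.39366727484986, 'cx': 278.0759144866456, 'cy': 210.22983681049382, 'dist': array([-0.05159459,  0.        ,  0.        ,  0.        ,  0.        ]), 'world_to_cam': array([[-1.30935571e-02, -9.99898113e-01, -5.68524699e-03,
         3.63030662e+01],
       [ 9.97034607e-01, -1.34868376e-02,  7.57634385e-02,
        -5.09778712e+02],
       [-7.58323952e-02, -4.67637508e-03,  9.97109613e-01,
        -9.04310803e+02],
       [ 0.00000000e+00,  0.00000000e+00,  0.00000000e+00,
         1.00000000e+00]])}
```

View pics/side0.png

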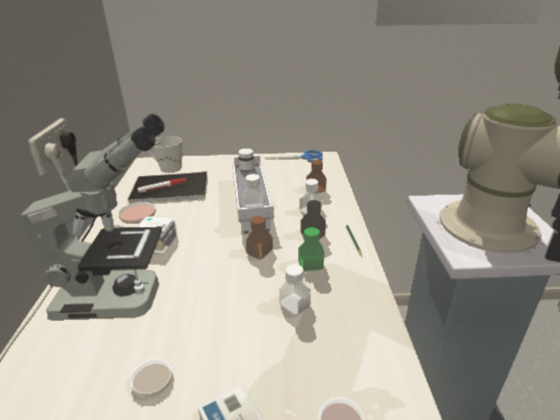

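View pics/top0.png

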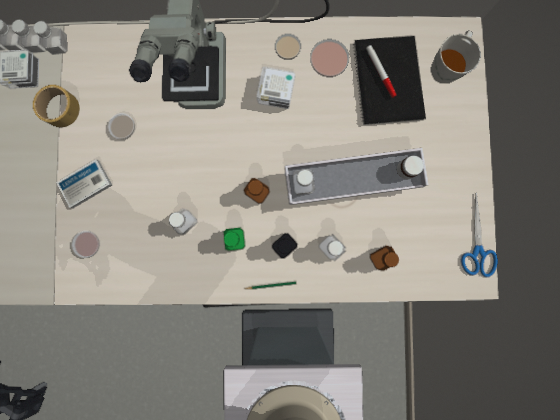

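The side view shows the shelf with a white flask at (252,195) and the jar at (246,160). The loose white flasks are at (294,290) and (311,197). In the top view they are at (180,220) and (332,247), the shelf's flask is at (304,180) and the jar is at (413,165). Next I'll enlarge both.

Run:
```python
import cv2,numpy as np
t=cv2.imread("pics/top0.png");s=cv2.imread("pics/side0.png")
def crop(i,x,y,w,h,k):return cv2.resize(i[y:y+h,x:x+w],None,fx=k,fy=k,interpolation=cv2.INTER_CUBIC)
A=crop(t,275,140,160,65,5)            # shelf 800x325
B=np.hstack([crop(t,155,195,50,50,5),crop(t,310,225,50,50,5),])
C=np.zeros((250,800,3),np.uint8);C[:,:500]=B
cv2.imwrite("pics/c1.png",np.vstack([A,C]))
D=np.hstack([crop(s,270,255,50,65,7),crop(s,290,170,50,65,7)])
cv2.imwrite("pics/c2.png",D)
```

```text
(no output)
```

View pics/c1.png

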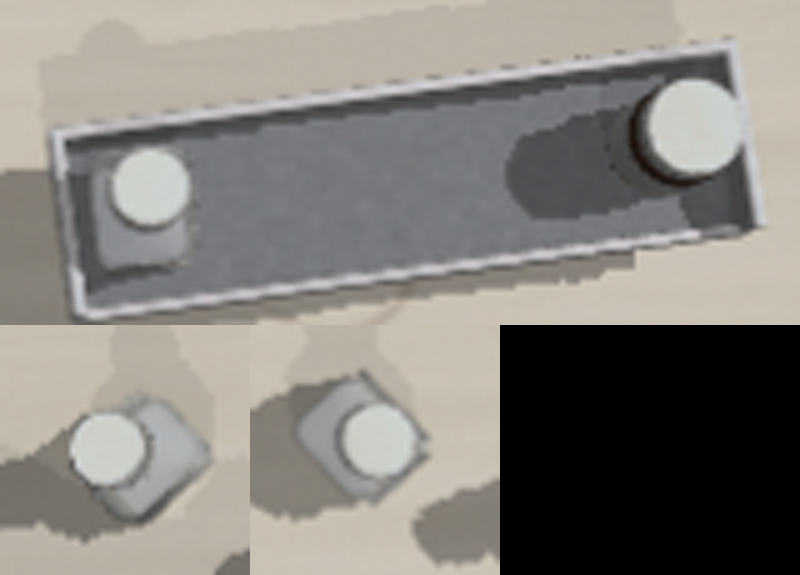

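View pics/c2.png

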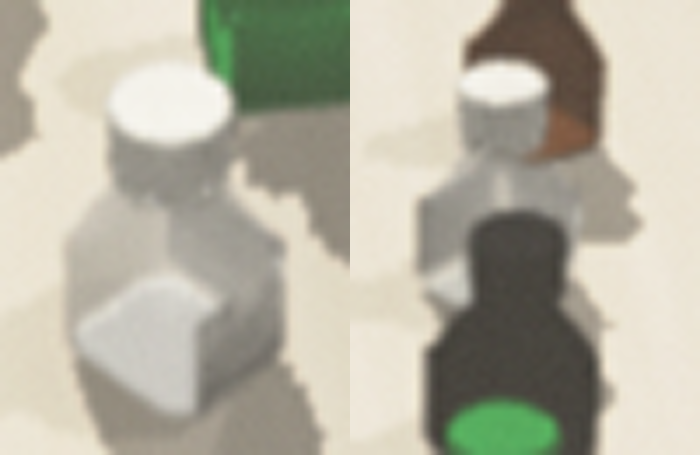

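The enlarged crop gives these cap centres: stood flask (150,187), flask at left (107,450), flask at right (378,440). The shelf rail's outer back corners are (52,132) and (735,42). Both loose flasks are yawed by roughly 40-45°, so I'll settle the label side by fitting the 50x43 outline.

```bash
cat > h.py <<'E'
import cv2,numpy as np
from scipy.optimize import least_squares,minimize
from rig import sense,optics
F=np.diag([1.,-1,-1])
def proj(c,P):
    P=np.atleast_2d(P).astype(float);W=c["world_to_cam"]
    Q=(P@W[:3,:3].T+W[:3,3])@F
    K=np.array([[c["fx"],0,c["cx"]],[0,c["fy"],c["cy"]],[0,0,1]])
    return cv2.projectPoints(Q,np.zeros(3),np.zeros(3),K,c["dist"])[0][:,0]
def unproj(c,uv,z):
    return least_squares(lambda p:proj(c,[p[0],p[1],z])[0]-uv,[450,0]).x
def box(x,y,yaw,z0=0,L=50,W=43,H=41,r=4):
    # rounded rectangle prism: points at bottom and top
    pts=[]
    for sx,sy,a0 in((1,1,0),(-1,1,90),(-1,-1,180),(1,-1,270)):
        for a in np.radians(a0+np.array([0,45,90])):
            pts.append((sx*(L/2-r)+r*np.cos(a),sy*(W/2-r)+r*np.sin(a)))
    p=np.array(pts);R=np.array([[np.cos(yaw),-np.sin(yaw)],[np.sin(yaw),np.cos(yaw)]])
    p=p@R.T+[x,y]
    return np.vstack([np.c_[p,np.full(12,z0)],np.c_[p,np.full(12,z0+H)]])
E
cat > m.py <<'E'
from h import *
c=optics.capture("top");s=optics.capture("side")
f=lambda u,v,x,y,k:((u+.5)/k-.5+x,(v+.5)/k-.5+y)
print("stood",unproj(c,f(150,187,275,140,5),136))
A=unproj(c,f(107,450-325,155,195,5),86);B=unproj(c,f(378-250,440-325,310,225,5),86)
print("A",A,unproj(s,f(170,103,270,255,7),86));print("B",B,unproj(s,f(153,85,290,170,7),86))
cs=[unproj(c,f(u,v,275,140,5),z) for u,v,z in((52,132,75),(735,42,75),(765,225,54),(78,318,54))]
print("shelf",np.round(cs,1),np.linalg.norm(cs[0]-cs[1]),np.linalg.norm(cs[2]-cs[3]),np.linalg.norm(cs[0]-cs[3]),np.linalg.norm(cs[2]-cs[1]))
d1=cs[0]-cs[1];d2=cs[3]-cs[2];print("yaw deg",[np.degrees(np.arctan2(-d[0],d[1])) for d in(d1,d2)],"mid",np.mean(cs,0))
def grad(img):
    g=cv2.GaussianBlur(img,(0,0),.7).astype(np.float32)
    return np.sqrt((cv2.Sobel(g,-1,1,0)**2+cv2.Sobel(g,-1,0,1)**2).sum(2))
G={0:grad(c["img"]),1:grad(s["img"])}
def score(x,y,yaw,views):
    t=0
    for i in views:
        h=cv2.convexHull(proj((c,s)[i],box(x,y,yaw)).astype(np.float32))[:,0]
        h2=np.vstack([h,h[:1]]);p=np.vstack([a+(b-a)*np.linspace(0,1,max(2,int(np.hypot(*(b-a))*2)))[:,None] for a,b in zip(h2,h2[1:])]).astype(np.float32)
        t+=np.minimum(cv2.remap(G[i],p[:,:1],p[:,1:],1),150).mean()
    return t/len(views)
for n,(x,y),views in(("A",A,(0,1)),("A",A,(0,)),("B",B,(0,)),("B",B,(0,1))):
    r=sorted([(max((score(x+a,y+b,np.radians(q),views),a,b) for a in(-4,-2,0,2,4) for b in(-4,-2,0,2,4)),q) for q in range(-90,90,3)],reverse=True)
    print(n,views,[(round(float(t[0]),1),t[1],t[2],q) for t,q in r[:7]])
def E(i,x,y,w,h,k):
    im=i[y:y+h,x:x+w].astype(float);im=np.clip((im-60)*1.3,0,255).astype(np.uint8)
    return cv2.resize(im,None,fx=k,fy=k,interpolation=cv2.INTER_CUBIC)
I=[E(c["img"],160,200,40,40,9),E(c["img"],312,227,40,40,9)]
cv2.imwrite("pics/c3.png",np.hstack(I))
E
python3 m.py
```

```text
stood [567.88073653 -25.43961136]
A [488.03117376 247.5113714 ] [490.28421491 249.09815121]
B [424.2133007  -90.63942744] [425.7614703  -87.93678015]
shelf [[ 602.3   12.9]
 [ 638.8 -287.7]
 [ 560.4 -305.1]
 [ 522.8    2.3]] 302.8040552886137 309.7650600914522 80.2062139129544 80.23941412065359
yaw deg [np.float64(6.911345243826631), np.float64(6.976426074208579)] mid [ 581.08814436 -144.39355612]
A (0, 1) [(112.7, 0, 0, -54), (112.6, 0, 0, -51), (112.0, 0, 0, -57), (111.9, 0, -4, 42), (111.6, 0, -4, 45), (111.2, 2, 0, -48), (110.8, 0, -2, 48)]
A (0,) [(116.2, 2, 2, 51), (114.8, 2, 2, 48), (114.1, 2, 2, 54), (113.9, 0, 2, -54), (113.9, 2, 4, 45), (113.8, 0, 2, -57), (113.3, 0, 0, -51)]
B (0,) [(134.0, 0, -4, 42), (132.4, 0, -4, 45), (130.7, 0, -4, 39), (127.1, 0, -2, 48), (126.6, 0, -4, 36), (123.1, 0, -2, 51), (122.2, 0, -4, 33)]
B (0, 1) [(120.6, 0, -4, 42), (119.7, 0, -4, 45), (118.7, 0, -4, 39), (117.0, 0, -2, 48), (116.1, 0, -2, 36), (115.4, 0, -2, 51), (113.5, 0, -2, 33)]
```

```bash
cat > v.py <<'E'
from h import *
c=optics.capture("top");s=optics.capture("side")
def V(cam,x,y,w,h,k,hyp=None):
    im=cam["img"][y:y+h,x:x+w].astype(float);lo,hi=np.percentile(im,3),np.percentile(im,99)
    im=cv2.resize(np.clip((im-lo)/(hi-lo)*255,0,255).astype(np.uint8),None,fx=k,fy=k,interpolation=cv2.INTER_CUBIC)
    if hyp:
        p=(proj(cam,box(hyp[0],hyp[1],np.radians(hyp[2]),r=.01))-[x,y]+.5)*k-.5
        p=p[1::3].astype(int)
        for i in range(4):
            for a,b in((i,(i+1)%4),(i+4,(i+1)%4+4),(i,i+4)):cv2.line(im,p[a],p[b],(0,0,255),1)
    return im
r1=np.hstack([V(s,272,260,40,60,6.6),V(s,272,260,40,60,6.6,(488,247.5,-53)),V(s,272,260,40,60,6.6,(488,247.5,45))])
r2=np.hstack([V(c,160,203,40,40,5),V(c,160,203,40,40,5,(488,247.5,-53)),V(c,160,203,40,40,5,(488,247.5,48)),V(c,314,228,40,40,5)])
w=800;pad=lambda r:np.pad(r,((0,0),(0,w-r.shape[1]),(0,0)))
cv2.imwrite("pics/c4.png",np.vstack([pad(r1),pad(r2)]))
E
python3 v.py
```

```text
(no output)
```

View pics/c4.png

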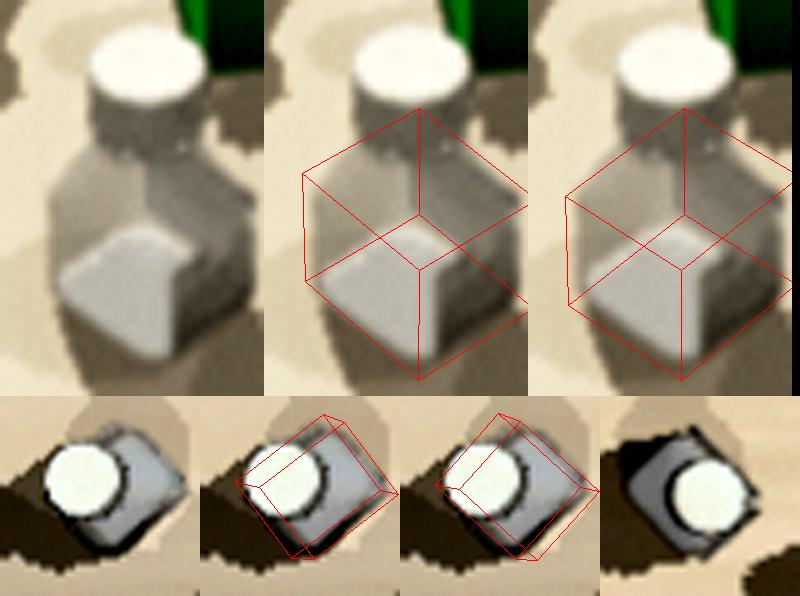

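The overlay shows the body corners are rounded more than I modelled, so the 45°/-53° choice for A is unclear. The label itself is not visible. I'll refit the yaw with larger corner radii, then confirm the axis from the grip width (50 vs 43 mm).

```bash
cat > y.py <<'E'
from h import *
c=optics.capture("top");s=optics.capture("side")
def grad(img):
    g=cv2.GaussianBlur(img,(0,0),.6).astype(np.float32)
    return np.minimum(np.sqrt((cv2.Sobel(g,-1,1,0)**2+cv2.Sobel(g,-1,0,1)**2).sum(2)),150)
G=(grad(c["img"]),grad(s["img"]))
def score(o,yaw,views,r):
    t=0
    for i in views:
        x,y=o[i]
        h=cv2.convexHull(proj((c,s)[i],box(x,y,yaw,r=r)).astype(np.float32))[:,0]
        h2=np.vstack([h,h[:1]]);p=np.vstack([a+(b-a)*np.linspace(0,1,max(2,int(np.hypot(*(b-a))*2)))[:,None] for a,b in zip(h2,h2[1:])]).astype(np.float32)
        t+=cv2.remap(G[i],p[:,:1],p[:,1:],1).mean()
    return t/len(views)
Z={"A":np.array([[488,247.5],[490.3,249.1]]),"B":np.array([[424.2,-90.6],[425.8,-87.9]])}
for n,v in(("A",(0,)),("A",(0,1)),("B",(0,)),("B",(0,1))):
  for r in(6,9):
    q=[(max((score(Z[n]+[a,b],np.radians(k),v,r),a,b) for a in(-2,-1,0,1,2) for b in(-2,-1,0,1,2)),k) for k in range(-90,90,3)]
    for lo in(-90,0):
        print(n,v,r,[(round(float(t[0]),1),t[1],t[2],k) for t,k in sorted([e for e in q if lo<=e[1]<lo+90],reverse=True)[:3]])
E
python3 y.py
```

```text
A (0,) 6 [(114.5, 0, 1, -54), (114.1, 1, 1, -51), (113.1, 0, 1, -57)]
A (0,) 6 [(112.3, 2, 2, 48), (111.9, 2, 2, 51), (110.8, 2, 2, 54)]
A (0,) 9 [(117.5, 1, 1, -54), (117.0, 1, 1, -57), (117.0, 1, 1, -51)]
A (0,) 9 [(115.2, 2, 2, 51), (115.2, 2, 2, 48), (115.1, 2, 2, 54)]
A (0, 1) 6 [(107.9, -1, -1, -48), (107.8, -1, -1, -51), (107.6, -1, 0, -54)]
A (0, 1) 6 [(108.2, 0, 2, 21), (107.9, 0, 2, 24), (107.7, -1, 1, 27)]
A (0, 1) 9 [(110.9, 0, -1, -45), (110.2, 0, -2, -48), (110.2, 0, -1, -42)]
A (0, 1) 9 [(110.9, 0, 2, 45), (110.8, 0, 2, 42), (110.3, 0, -1, 33)]
B (0,) 6 [(113.4, -2, 0, -45), (112.9, -1, 1, -39), (112.9, -1, 1, -42)]
B (0,) 6 [(129.5, 1, -2, 45), (129.4, 1, -2, 42), (127.0, 1, -2, 48)]
B (0,) 9 [(114.8, -2, 0, -42), (114.7, -2, 0, -45), (113.7, -2, 0, -39)]
B (0,) 9 [(134.3, 1, -2, 42), (134.2, 1, -2, 45), (131.9, 1, -2, 48)]
B (0, 1) 6 [(111.9, -1, 0, -42), (111.7, -1, 0, -39), (111.4, -1, 0, -45)]
B (0, 1) 6 [(119.3, 1, -2, 45), (118.9, 0, -2, 42), (118.4, 1, -2, 48)]
B (0, 1) 9 [(112.4, -1, 0, -42), (112.4, -1, 0, -39), (112.4, 1, 0, -21)]
B (0, 1) 9 [(122.7, 1, -2, 45), (122.3, 1, -2, 42), (121.8, 1, -2, 48)]
```

B's yaw is clearly about 43°. A's faces lie at about ±45°, and the grip width will tell which axis is which. I'm moving to A now.

Call:
{"method": "play_rows", "body": {"plan": [[29, -24, 0, 0, 0, -0.04, 1], [29, -24, 0, 0, 0, -0.04, 1], [29, -24, 0, 0, 0, -0.04, 1], [29, -24, 0, 0, 0, -0.04, 1], [29, -24, 0, 0, 0, -0.04, 1]], "grip_force": 40}}

```text
time_s: 0.82
eef_pos: [356.4, 358.9, 231.3]
ee_rot: [-0.001, 0.301, 0.954, 0.001]
force: [1.2, 0.5, 0.2]
grip_width: 1.001
```

Call:
{"method": "play_rows", "body": {"plan": [[29, -24, -8, 0, 0, -0.04, 1], [29, -24, -8, 0, 0, -0.04, 1], [29, -24, -8, 0, 0, -0.04, 1], [29, -24, -8, 0, 0, -0.04, 1], [10, -8, -8, 0, 0, 0, 1]]}}

```text
time_s: 1.23
eef_pos: [491.0, 246.1, 191.9]
ee_rot: [0.002, 0.382, 0.924, 0.002]
force: [-0.4, -0.4, -0.3]
grip_width: 0.996
```

Call:
{"method": "play_rows", "body": {"plan": [[-0.5, 1, -40, 0, 0, 0, 1], [-0.5, 0.5, -40, 0, 0, 0, 1], [0, 0, -40, 0, 0, 0, 1], [0, 0, -25, 0, 0, 0, 1], [0, 0, -19, 0, 0, 0, 1]]}}

```text
time_s: 1.65
eef_pos: [493.6, 245.2, 24.2]
ee_rot: [0.006, 0.384, 0.923, 0.005]
force: [0.1, 0.1, 0.0]
grip_width: 0.998
```

Call:
{"method": "play_rows", "body": {"plan": [[0, 0, 0, 0, 0, 0, 0.1], [0, 0, 0, 0, 0, 0, -0.2], [0, 0, 0, 0, 0, 0, -0.5], [0, 0, 0, 0, 0, 0, -0.5], [0, 0, 0, 0, 0, 0, -0.5]]}}

```text
time_s: 2.07
eef_pos: [492.1, 246.0, 23.7]
ee_rot: [0.004, 0.383, 0.924, 0.004]
force: [-0.7, 0.5, -0.9]
grip_width: 0.495
```

Call:
{"method": "play_rows", "body": {"plan": [[0, 0, 3, 0, 0, 0, -0.5], [0, 0, 0, 0, 0, 0, -0.5]]}}

```text
time_s: 2.23
eef_pos: [493.1, 246.5, 29.0]
ee_rot: [0.006, 0.383, 0.924, 0.005]
force: [0.4, 1.0, -0.5]
grip_width: 0.495
```

```bash
cat > v2.py <<'E'
from v import *
import sys
n=sys.argv[1];x,y,w,h,k=map(int,sys.argv[2:7]);a=V(c,x,y,w,h,k)
x,y,w,h,k=map(int,sys.argv[7:12]);b=V(s,x,y,w,h,k)
H=max(a.shape[0],b.shape[0]);P=lambda r:np.pad(r,((0,H-r.shape[0]),(0,0),(0,0)))
cv2.imwrite(n,np.hstack([P(a),P(b)]));st=sense();print(st["eef_pos"],st["grip_width"],st["ee_rot"],st["time_s"])
E
python3 v2.py pics/d1.png 150 180 80 80 5 230 220 100 100 4
```

```text
[492.73146719 246.33612549  28.30540857] 0.4918719853392822 [0.00538397 0.38329787 0.92359467 0.00516194] 2.3333
```

View pics/d1.png

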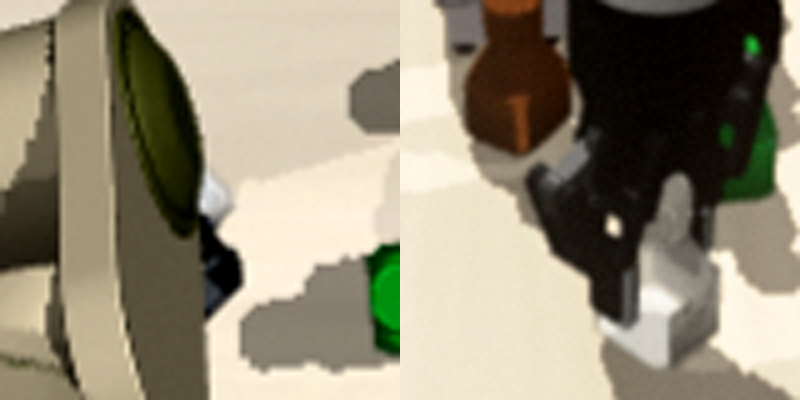

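The width of 0.495 (about 42 mm) shows the jaws are on the 43 mm axis, so A's yaw is about -45°, with the label face towards -x,+y. The picture shows both fingers on the body. I'll open, turn 90° in place and regrip on the 50 mm axis.

Call:
{"method": "play_rows", "body": {"plan": [[0, 0, 0, 0, 0, 0, 1], [0, 0, 0, 0, 0, 0, 1], [0, 0, 0, 0, 0, 0, 1], [0, 0, 0, 0, 0, 0, 1], [0, 0, 0, 0, 0, 0, 1]]}}

```text
time_s: 2.75
eef_pos: [492.9, 246.3, 28.7]
ee_rot: [0.006, 0.383, 0.924, 0.005]
force: [-0.8, -1.1, 0.4]
grip_width: 0.999
```

Call:
{"method": "play_rows", "body": {"plan": [[0, 0, 0, 0, 0, -0.12, 1], [0, 0, 0, 0, 0, -0.12, 1], [0, 0, 0, 0, 0, -0.12, 1], [0, 0, 0, 0, 0, -0.12, 1], [0, 0, 0, 0, 0, -0.12, 1]]}}

```text
time_s: 3.17
eef_pos: [492.9, 246.2, 28.4]
ee_rot: [0.007, 0.647, 0.762, 0.003]
force: [0.1, -0.1, -0.3]
grip_width: 0.997
```

Call:
{"method": "play_rows", "body": {"plan": [[0, 0, 0, 0, 0, -0.12, 1], [0, 0, 0, 0, 0, -0.12, 1], [0, 0, 0, 0, 0, -0.12, 1], [0, 0, 0, 0, 0, -0.12, 1], [0, 0, 0, 0, 0, -0.12, 1]]}}

```text
time_s: 3.58
eef_pos: [492.8, 246.1, 28.2]
ee_rot: [0.007, 0.85, 0.527, 0.001]
force: [-0.2, -0.9, -0.1]
grip_width: 0.998
```

Call:
{"method": "play_rows", "body": {"plan": [[0, 0, 0, 0, 0, -0.12, 1], [0, 0, 0, 0, 0, -0.12, 1], [0, 0, 0, 0, 0, -0.12, 1], [0, 0, 0, 0, 0, 0, 1], [0, 0, 0, 0, 0, 0, 1]]}}

```text
time_s: 4.0
eef_pos: [492.7, 246.1, 27.8]
ee_rot: [0.007, 0.934, 0.358, -0.001]
force: [-0.7, 0.2, 0.8]
grip_width: 0.999
```

Call:
{"method": "play_rows", "body": {"plan": [[0, 0, 0, 0.012, 0.005, 0.054, 0.4], [0, 0, 0, 0, 0, 0, 0], [0, 0, 0, 0, 0, 0, -0.4], [0, 0, 0, 0, 0, 0, -0.4], [0, 0, 0, 0, 0, 0, -0.4]]}}

```text
time_s: 4.42
eef_pos: [492.8, 246.2, 28.2]
ee_rot: [0.001, 0.921, 0.388, -0.001]
force: [-0.7, -0.2, -0.5]
grip_width: 0.575
```

Call:
{"method": "play_rows", "body": {"plan": [[0, 0, 0, 0, 0, 0, -0.4], [0, 0, 10, 0, 0, 0, -0.4], [0, 0, 25, 0, 0, 0, -0.4], [0, 0, 35, 0, 0, 0, -0.4], [0, 0, 35, 0, 0, 0, -0.4]]}}

```text
time_s: 4.83
eef_pos: [487.9, 244.9, 130.8]
ee_rot: [0.0, 0.921, 0.389, -0.009]
force: [0.6, 0.5, -0.7]
grip_width: 0.576
```

The width is 0.575 (about 49 mm), so the 50 mm axis is confirmed and A is lifted. I'm carrying it to the place next to the stood flask.

Call:
{"method": "play_rows", "body": {"plan": [[2, -10, 30, 0, 0, 0.05, -0.4], [9, -36, 18, 0, 0, 0.1, -0.4], [9, -37, 4, 0, 0, 0.1, -0.4], [9, -38, 0, 0, 0, 0.1, -0.4], [9, -38, 0, 0, 0, 0.1, -0.4]]}}

```text
time_s: 5.25
eef_pos: [526.4, 87.0, 197.5]
ee_rot: [0.005, 0.803, 0.596, -0.001]
force: [0.9, -0.7, -1.2]
grip_width: 0.57
```

Call:
{"method": "play_rows", "body": {"plan": [[9, -38, 0, 0, 0, 0.1, -0.4], [9, -38, 0, 0, 0, 0.1, -0.4], [9, -37, 0, 0, 0, 0.1, -0.4], [9, -30, 0, 0, 0, 0.1, -0.4], [6, -15, 0, 0, 0, 0.04, -0.4]]}}

```text
time_s: 5.67
eef_pos: [568.4, -82.7, 201.9]
ee_rot: [0.007, 0.645, 0.764, 0.001]
force: [1.3, 0.2, 0.1]
grip_width: 0.573
```

Call:
{"method": "play_rows", "body": {"plan": [[3, 4, -10, 0.008, 0.012, -0.048, -0.4], [2, 3, -10, 0, 0, 0, -0.4], [0, 0, 0, 0, 0, 0, -0.4], [0, 0, 0, 0, 0, 0, -0.4]]}}

```text
time_s: 6.0
eef_pos: [573.8, -79.9, 182.4]
ee_rot: [0.0, 0.664, 0.748, -0.0]
force: [0.8, 0.4, 0.0]
grip_width: 0.57
```

```bash
python3 v2.py pics/d2.png 260 130 100 80 4 220 130 80 110 5
```

```text
[573.75149746 -79.67370926 182.62481008] 0.5747782860941554 [ 2.93254879e-04  6.63652303e-01  7.48041079e-01 -2.79142016e-04] 6.1
```

View pics/d2.png

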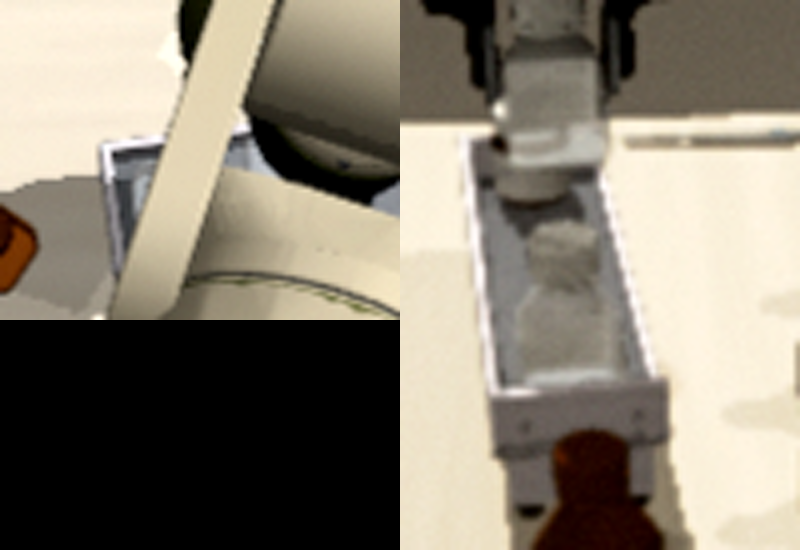

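The side view shows flask A held square and upright above the shelf, with the stood flask's cap at (565,240) in the crop. I'm shifting 4 mm towards it and lowering.

Call:
{"method": "play_rows", "body": {"plan": [[0.3, 4, 0, 0, 0, 0, -0.4], [0, 0, -35, 0, 0, 0, -0.4], [0, 0, -30, 0, 0, 0, -0.4], [0, 0, 0, 0, 0, 0, -0.4]]}}

```text
time_s: 6.43
eef_pos: [575.1, -73.3, 119.8]
ee_rot: [0.004, 0.662, 0.749, 0.001]
force: [-0.8, -0.0, -1.2]
grip_width: 0.573
```

Call:
{"method": "play_rows", "body": {"plan": [[-1, -2.5, 0, 0.005, 0.006, 0, -0.4], [0, 0, 0, 0, 0, 0, -0.4], [0, 0, 0, 0, 0, 0, -0.4]]}}

```text
time_s: 6.68
eef_pos: [574.8, -75.1, 123.2]
ee_rot: [0.001, 0.661, 0.75, 0.002]
force: [-0.5, 0.6, -0.8]
grip_width: 0.576
```

Call:
{"method": "play_rows", "body": {"plan": [[-1, 0, -20, 0, 0, 0, -0.4], [0, 0, -12, 0, 0, 0, -0.4], [0, 0, -5, 0, 0, 0, -0.4], [0, 0, 0, 0, 0, 0, -0.4]]}}

```text
time_s: 7.02
eef_pos: [576.6, -75.9, 90.7]
ee_rot: [0.005, 0.661, 0.75, 0.004]
force: [0.5, 0.4, -1.1]
grip_width: 0.577
```

Call:
{"method": "play_rows", "body": {"plan": [[-2.5, 0.3, 0, 0, 0.012, -0.004, -0.4], [0, 0, -4, 0, 0, 0, -0.4], [0, 0, -3, 0, 0, 0, -0.4], [0, 0, 0, 0, 0, 0, -0.4], [0, 0, 0, 0, 0, 0, -0.4]]}}

```text
time_s: 7.43
eef_pos: [575.1, -76.0, 85.7]
ee_rot: [0.002, 0.663, 0.749, -0.0]
force: [0.4, 0.5, -0.6]
grip_width: 0.571
```

Call:
{"method": "play_rows", "body": {"plan": [[-1, 0.3, -3, 0, 0.004, 0, -0.4], [0, 0, -3, 0, 0, 0, -0.4], [0, 0, -1.5, 0, 0, 0, -0.4], [0, 0, 0, 0, 0, 0, -0.4]]}}

```text
time_s: 7.77
eef_pos: [574.3, -75.8, 78.1]
ee_rot: [0.001, 0.663, 0.749, -0.001]
force: [-0.8, 0.3, 2.2]
grip_width: 0.571
```

Light contact at z = 78 mm, as expected. Releasing and rising.

Call:
{"method": "play_rows", "body": {"plan": [[0, 0, 0, 0, 0, 0, 0], [0, 0, 0, 0, 0, 0, 0.5], [0, 0, 0, 0, 0, 0, 1], [0, 0, 0, 0, 0, 0, 1], [0, 0, 0, 0, 0, 0, 1]]}}

```text
time_s: 8.18
eef_pos: [574.5, -75.8, 78.3]
ee_rot: [0.001, 0.663, 0.749, -0.001]
force: [0.6, 0.5, 0.1]
grip_width: 1.003
```

Call:
{"method": "play_rows", "body": {"plan": [[0, 0, 10, 0, 0, 0, 1], [0, 0, 30, 0, 0, 0, 1], [0, 0, 38, 0, 0, 0, 1], [-15, 0, 35, 0, 0, 0, 1], [-35, 0, 0, 0, 0, 0.1, 1]]}}

```text
time_s: 8.6
eef_pos: [524.9, -75.8, 196.2]
ee_rot: [0.001, 0.625, 0.781, -0.002]
force: [0.4, -0.3, 0.7]
grip_width: 1.0
```

Call:
{"method": "play_rows", "body": {"plan": [[-38, 0, 0, 0, 0, 0.12, 1], [-38, 0, 0, 0, 0, 0.12, 1], [-20, 0, 0, 0, 0, 0.12, 1], [0, 0, 0, 0, 0, 0.1, 1]]}}

```text
time_s: 8.93
eef_pos: [422.1, -74.9, 201.3]
ee_rot: [0.005, 0.42, 0.907, -0.001]
force: [-0.2, 0.3, 0.5]
grip_width: 1.004
```

```bash
python3 v2.py pics/d3.png 275 145 100 65 5 225 140 60 110 5
```

```text
[424.50999612 -75.3847324  201.35103873] 0.9968790751699554 [ 0.00563146  0.42264528  0.90627696 -0.00115434] 9.0333
```

View pics/d3.png

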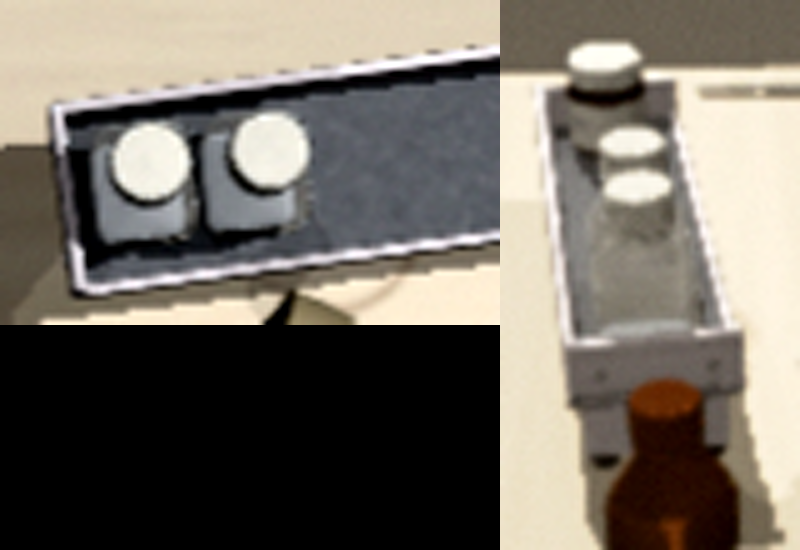

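Flask A stands next to the first flask (caps at (150,161) and (269,150) in the crop), upright and square. I'll get the numbers while moving on to B.

Run:
```python
from h import *
c=optics.capture("top")
f=lambda u,v,x,y,k:((u+.5)/k-.5+x,(v+.5)/k-.5+y)
S=unproj(c,f(150.5,161,275,145,5),136);A=unproj(c,f(269.5,150,275,145,5),136)
y=np.radians(6.94);R=np.array([[np.cos(y),np.sin(y)],[-np.sin(y),np.cos(y)]])
print(S,A,R@(A-S),R@(S-[581.1,-144.4]))
```

```text
[568.28562858 -25.64904374] [572.1393987  -73.81308894] [ -1.99412161 -48.27680886] [  1.62818092 119.42925418]
```

Call:
{"method": "play_rows", "body": {"plan": [[0, -12, -40, 0, 0, 0.05, 1], [0, 0, -40, 0, 0, 0, 1], [0, 0, -35, 0, 0, 0, 1], [0, 0, 0, 0, 0, 0, 1], [0, 0, 0, 0, 0, 0, 1]]}}

```text
time_s: 9.5
eef_pos: [429.7, -89.1, 85.4]
ee_rot: [0.01, 0.408, 0.913, -0.001]
force: [1.5, 0.8, 1.5]
grip_width: 0.997
```

Call:
{"method": "play_rows", "body": {"plan": [[-3.5, -3.5, 0, 0.008, 0.018, 0.02, 1], [0, 0, -25, 0, 0, 0, 1], [0, 0, -22, 0, 0, 0, 1], [-1, 0, -7, 0, 0.005, 0, 1], [0, 0, 0, 0, 0, 0, 1]]}}

```text
time_s: 9.92
eef_pos: [431.9, -95.0, 38.6]
ee_rot: [0.004, 0.401, 0.916, -0.003]
force: [0.1, -0.4, -0.5]
grip_width: 0.994
```

Call:
{"method": "play_rows", "body": {"plan": [[0, 0, 0, 0, 0, 0, 0.4], [0, 0, 0, 0, 0, 0, 0], [0, 0, 0, 0, 0, 0, -0.4], [0, 0, 0, 0, 0, 0, -0.4], [0, 0, 0, 0, 0, 0, -0.4]]}}

```text
time_s: 10.33
eef_pos: [435.4, -96.3, 44.6]
ee_rot: [0.008, 0.402, 0.916, -0.003]
force: [0.4, -0.7, -0.8]
grip_width: 0.399
```

The grip closed on the neck (0.399, about 34 mm) because the tool had drifted up to z = 45. I'll reopen, re-centre lower and regrip.

Call:
{"method": "play_rows", "body": {"plan": [[0, 0, 0, 0, 0, 0, 1], [0, 0, 0, 0, 0, 0, 1], [0, 0, 0, 0, 0, 0, 1], [0, 0, 0, 0, 0, 0, 1]]}}

```text
time_s: 10.67
eef_pos: [435.6, -96.4, 45.3]
ee_rot: [0.009, 0.402, 0.916, -0.003]
force: [-0.7, 0.2, 0.3]
grip_width: 0.945
```

```bash
python3 v2.py pics/d4.png 305 220 60 60 6 270 160 80 80 5
```

```text
[435.61561814 -96.39977014  45.28905038] 1.0013497139339782 [ 0.0086474   0.40194698  0.91561765 -0.00285875] 10.7667
```

View pics/d4.png

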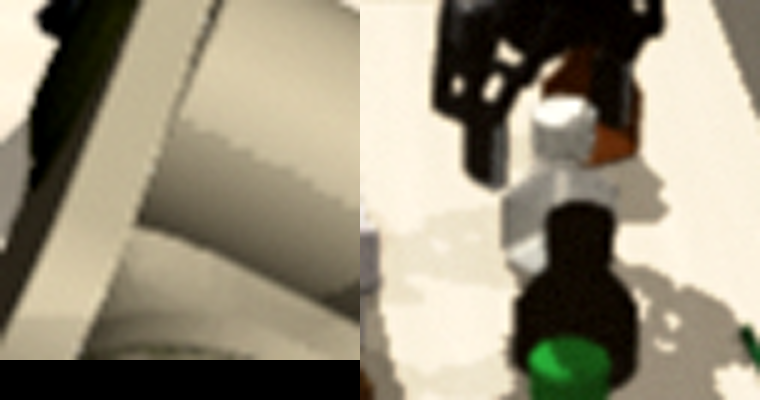

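Call:
{"method": "play_rows", "body": {"plan": [[-5, 4.5, -8, 0.012, 0.013, 0.01, 1], [0, 0, -8, 0, 0, 0, 1], [0, 0, -2, 0, 0, 0, 1], [0, 0, 0, 0, 0, 0, 1], [0, 0, 0, 0, 0, 0, 1]]}}

```text
time_s: 11.18
eef_pos: [429.4, -91.0, 24.6]
ee_rot: [-0.002, 0.397, 0.918, 0.0]
force: [0.4, -0.4, -0.5]
grip_width: 0.998
```

Call:
{"method": "play_rows", "body": {"plan": [[0, 0, 2, 0, 0, 0, 0.4], [0, 0, 0, 0, 0, 0, 0], [0, 0, 0, 0, 0, 0, -0.4], [0, 0, 0, 0, 0, 0, -0.4], [0, 0, 0, 0, 0, 0, -0.4]]}}

```text
time_s: 11.6
eef_pos: [429.8, -91.3, 27.3]
ee_rot: [-0.001, 0.397, 0.918, 0.0]
force: [0.3, 0.0, -0.4]
grip_width: 0.57
```

```bash
python3 -c "
from rig import sense
s=sense();print(s['eef_pos'],s['ee_rot'],s['grip_width'],s['joints'])"
```

```text
[429.77890267 -91.26658877  27.30141819] [-1.11618850e-03  3.96856611e-01  9.17879850e-01  4.05171684e-04] 0.5703802401488173 [-4.77536930e-01  4.28635799e-01  1.96487069e+00  9.58313171e-04
  7.50369623e-01 -1.23285497e+00]
```

Grip 0.57: the jaws are on B's 50 mm axis. Lifting and carrying to the third place.

Call:
{"method": "play_rows", "body": {"plan": [[0, 0, 10, 0, 0, 0, -0.4], [0, 0, 30, 0, 0, 0, -0.4], [0, 0, 40, 0, 0, 0, -0.4], [0, -5, 40, 0, 0, -0.05, -0.4], [10, -8, 36, 0, 0, -0.1, -0.4]]}}

```text
time_s: 12.02
eef_pos: [433.8, -101.0, 182.9]
ee_rot: [-0.01, 0.465, 0.885, 0.002]
force: [0.4, -0.3, -0.6]
grip_width: 0.57
```

Call:
{"method": "play_rows", "body": {"plan": [[30, -8, 5, 0, 0, -0.1, -0.4], [35, -8, 0, 0, 0, -0.12, -0.4], [33, -6, 0, 0, 0, -0.1, -0.4], [25, 0, 0, 0, 0, -0.08, -0.4], [8, 0, 0, 0, 0, -0.03, -0.4]]}}

```text
time_s: 12.43
eef_pos: [572.5, -126.2, 198.9]
ee_rot: [0.0, 0.654, 0.757, 0.004]
force: [0.0, 0.7, -1.2]
grip_width: 0.571
```

Call:
{"method": "play_rows", "body": {"plan": [[0, 0, 0, 0, 0, 0, -0.4], [0, 0, 0, 0, 0, 0, -0.4]]}}

```text
time_s: 12.6
eef_pos: [573.5, -126.1, 197.8]
ee_rot: [-0.0, 0.654, 0.757, 0.004]
force: [0.7, 0.3, -0.4]
grip_width: 0.569
```

Call:
{"method": "play_rows", "body": {"plan": [[8, -1, -10, -0.006, 0.005, -0.022, -0.4], [0, 0, -30, 0, 0, 0, -0.4], [0, 0, -30, 0, 0, 0, -0.4], [0, 0, 0, 0, 0, 0, -0.4], [0, 0, 0, 0, 0, 0, -0.4]]}}

```text
time_s: 13.02
eef_pos: [578.6, -126.9, 127.9]
ee_rot: [0.001, 0.66, 0.751, -0.0]
force: [-0.1, 0.1, 0.7]
grip_width: 0.574
```

Call:
{"method": "play_rows", "body": {"plan": [[2.5, 0, -10, 0, 0, -0.006, -0.4], [0, 0, -15, 0, 0, 0, -0.4], [0, 0, -8, 0, 0, 0, -0.4], [0, 0, 0, 0, 0, 0, -0.4], [0, 0, 0, 0, 0, 0, -0.4]]}}

```text
time_s: 13.43
eef_pos: [582.5, -127.9, 99.3]
ee_rot: [0.005, 0.662, 0.749, 0.001]
force: [0.4, 0.3, 0.4]
grip_width: 0.573
```

Call:
{"method": "play_rows", "body": {"plan": [[-1, 0.5, -5, 0.005, 0.009, 0, -0.4], [0, 0, -6, 0, 0, 0, -0.4], [0, 0, -4, 0, 0, 0, -0.4], [0, 0, 0, 0, 0, 0, -0.4], [0, 0, 0, 0, 0, 0, -0.4]]}}

```text
time_s: 13.85
eef_pos: [582.5, -127.8, 85.4]
ee_rot: [0.001, 0.662, 0.749, 0.0]
force: [-0.2, -1.0, 0.3]
grip_width: 0.573
```

Call:
{"method": "play_rows", "body": {"plan": [[-1, 0.6, -3, 0, 0, 0, -0.4], [0, 0, -3, 0, 0, 0, -0.4], [0, 0, -1.5, 0, 0, 0, -0.4], [0, 0, 0, 0, 0, 0, -0.4]]}}

```text
time_s: 14.18
eef_pos: [581.5, -127.2, 77.4]
ee_rot: [0.001, 0.662, 0.749, 0.0]
force: [0.5, 0.4, -0.3]
grip_width: 0.574
```

Call:
{"method": "play_rows", "body": {"plan": [[0, 0, -0.8, 0, 0, 0, -0.4], [0, 0, 0, 0, 0, 0, -0.4]]}}

```text
time_s: 14.35
eef_pos: [581.7, -127.4, 77.4]
ee_rot: [0.001, 0.662, 0.749, 0.0]
force: [0.4, 0.3, -1.4]
grip_width: 0.57
```

Call:
{"method": "play_rows", "body": {"plan": [[0, 0, 0, 0, 0, 0, 0.1], [0, 0, 0, 0, 0, 0, 0.5], [0, 0, 0, 0, 0, 0, 1], [0, 0, 0, 0, 0, 0, 1], [0, 0, 0, 0, 0, 0, 1]]}}

```text
time_s: 14.77
eef_pos: [582.0, -127.5, 77.6]
ee_rot: [0.002, 0.662, 0.749, 0.001]
force: [-0.3, 0.5, 0.6]
grip_width: 0.998
```

Call:
{"method": "play_rows", "body": {"plan": [[0, 0, 10, 0, 0, 0, 1], [0, 0, 30, 0, 0, 0, 1], [0, 0, 40, 0, 0, 0, 1], [-15, 0, 35, 0, 0, 0, 1], [-35, 0, 0, 0, 0, 0, 1]]}}

```text
time_s: 15.18
eef_pos: [532.3, -127.1, 197.1]
ee_rot: [0.001, 0.662, 0.75, 0.0]
force: [1.7, -0.3, 0.6]
grip_width: 0.998
```

Call:
{"method": "play_rows", "body": {"plan": [[-40, 0, 0, 0, 0, 0, 1], [-40, 0, 0, 0, 0, 0, 1], [-40, 0, 0, 0, 0, 0, 1], [-20, 0, 0, 0, 0, 0, 1], [0, 0, 0, 0, 0, 0, 1]]}}

```text
time_s: 15.6
eef_pos: [383.8, -125.7, 202.6]
ee_rot: [0.006, 0.661, 0.75, 0.001]
force: [0.3, -0.5, 1.2]
grip_width: 1.0
```

```bash
python3 v2.py pics/d5.png 275 145 100 65 5 225 140 60 110 5
```

```text
[ 386.46570727 -126.31116205  202.71674828] 1.0008805150444338 [0.00618693 0.6612776  0.75011499 0.00107539] 15.7
```

View pics/d5.png

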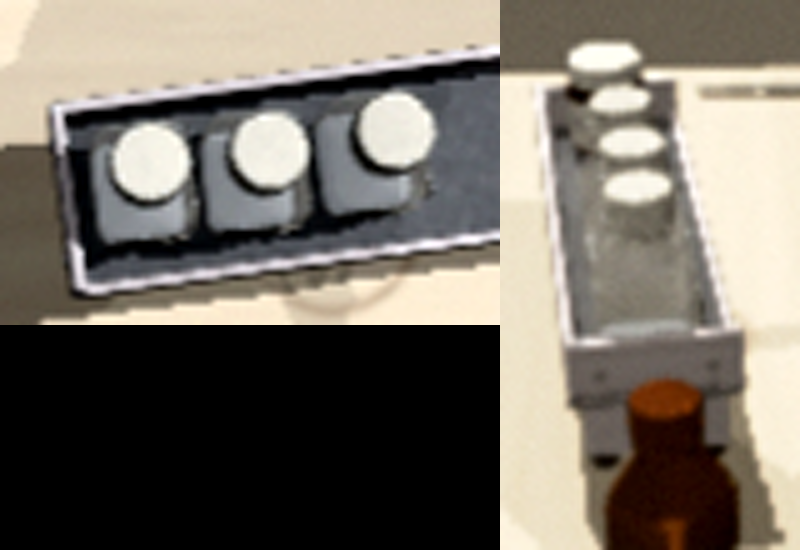

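All three flasks stand in a row with caps at (150,161), (269,150) and (395,131) in the crop. I'll measure the positions more exactly by cap and body segmentation.

Run:
```python
from h import *
y=np.radians(6.94);R=np.array([[np.cos(y),np.sin(y)],[-np.sin(y),np.cos(y)]])
for name,O,box_ in(("top",[581.1,-144.4],(290,155,375,190)),("side",[581.1,-144.4],(235,145,270,185))):
    c=optics.capture(name);x0,y0,x1,y1=box_
    g=cv2.resize(cv2.cvtColor(c["img"],6)[y0:y1,x0:x1],None,fx=4,fy=4,interpolation=cv2.INTER_CUBIC)
    n,l,st,ce=cv2.connectedComponentsWithStats((g>195).astype(np.uint8))
    for i in range(1,n):
        if 300<st[i,4]<4000:
            uv=(ce[i]+.5)/4-.5+[x0,y0];p=unproj(c,uv,136);print(name,st[i,2:],uv.round(2),p.round(1),(R@(p-O)).round(1))
c=optics.capture("top")
g=cv2.resize(c["img"][155:200,285:370],None,fx=9,fy=9,interpolation=cv2.INTER_CUBIC)
g=np.clip((g.astype(float)-30)*1.6,0,255).astype(np.uint8)
for (px,py) in((567.5,-26),(572,-74),(580,-125)):pass
cv2.imwrite("pics/d6.png",g)
```

```text
top [  46   53 1248] [355.8  169.92] [ 581.  -129.3] [ 1.7 15. ]
top [  53   53 2109] [328.79 174.42] [572.5 -74.4] [-0.1 70.5]
top [  55   55 2246] [304.81 176.68] [568.5 -25.9] [  1.8 119.2]
side [  57   22 1029] [245.16 150.95] [ 592.4 -179.3] [  7. -36.]
side [ 46  22 756] [248.44 159.42] [ 581.7 -123.7] [ 3.1 20.5]
side [ 51  23 913] [250.73 167.94] [574.3 -72.7] [ 1.9 72. ]
side [  54   27 1074] [251.86 176.84] [570.1 -24.3] [  3.6 120.5]
```

View pics/d6.png

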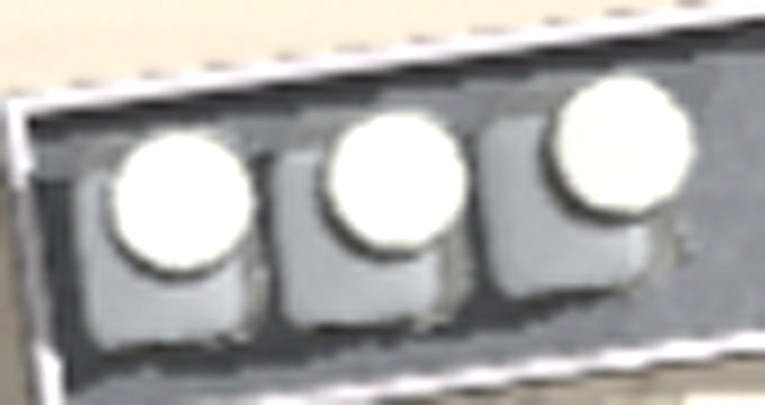

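Run:
```python
from h import *
c=optics.capture("top")
g=cv2.GaussianBlur(c["img"],(0,0),.6).astype(np.float32)
G=np.minimum(np.sqrt((cv2.Sobel(g,-1,1,0)**2+cv2.Sobel(g,-1,0,1)**2).sum(2)),150)
def sc(x,y,yaw,r):
    b=proj(c,box(x,y,yaw,50,r=r)).astype(np.float32);h=cv2.convexHull(b)[:,0];h2=np.vstack([h,h[:1]])
    p=np.vstack([a+(q-a)*np.linspace(0,1,max(2,int(np.hypot(*(q-a))*3)))[:,None] for a,q in zip(h2,h2[1:])]).astype(np.float32)
    return cv2.remap(G,p[:,:1],p[:,1:],1).mean()
for n,x,y in(("S",568.5,-25.9),("A",572.5,-74.4),("B",579.9,-125)):
    for r in(6,9):
        q=[(max((sc(x+a,y+b,np.radians(k),r),a,b) for a in(-3,-2,-1,0,1,2,3) for b in(-3,-2,-1,0,1,2,3)),k) for k in range(-4,17,2)]
        print(n,r,[(k,round(float(t[0])),t[1],t[2]) for t,k in q])
```

```text
S 6 [(-4, 134, 3, -2), (-2, 132, 2, -2), (0, 133, 2, -3), (2, 134, 2, -3), (4, 135, 2, 1), (6, 135, 2, -3), (8, 133, 2, -3), (10, 132, 1, -3), (12, 131, 1, -3), (14, 131, 0, -2), (16, 131, 0, -2)]
S 9 [(-4, 133, 3, -2), (-2, 133, 2, -2), (0, 135, 2, 1), (2, 137, 2, 1), (4, 137, 2, 1), (6, 137, 2, 1), (8, 136, 2, 1), (10, 134, 2, 1), (12, 132, 2, 2), (14, 133, 0, -2), (16, 133, 0, -2)]
A 6 [(-4, 133, 3, -3), (-2, 134, 2, -3), (0, 134, 2, 3), (2, 136, 2, 3), (4, 137, 2, 3), (6, 138, 2, 3), (8, 137, 2, 3), (10, 136, 3, 3), (12, 135, 3, 3), (14, 134, 2, -2), (16, 135, 2, -1)]
A 9 [(-4, 136, 2, 3), (-2, 136, 2, 3), (0, 136, 2, 3), (2, 137, 2, 3), (4, 137, 2, 3), (6, 138, 2, 3), (8, 137, 2, 3), (10, 137, 3, 3), (12, 136, 3, 0), (14, 136, 3, 0), (16, 135, 3, -1)]
B 6 [(-4, 119, 0, 0), (-2, 118, 3, 3), (0, 118, 3, 3), (2, 118, 2, -3), (4, 118, 2, -3), (6, 118, 2, -1), (8, 119, 2, -1), (10, 119, 2, -1), (12, 118, 3, -1), (14, 118, 3, 0), (16, 118, 3, 0)]
B 9 [(-4, 122, 0, -1), (-2, 121, 1, -2), (0, 121, 1, -3), (2, 122, 2, -3), (4, 122, 2, -3), (6, 121, 2, -3), (8, 121, 2, -1), (10, 121, 2, -1), (12, 121, 2, -1), (14, 120, 3, 0), (16, 120, 3, 0)]
```

S and A fit at about 5-6° and the shelf lies at 6.9°. B's fit is flat, but by eye its front edge is parallel to the lip. Gaps are about 5.5 and 8 mm. Handing in.

```bash
python3 -c "
from rig import ctrl
print(ctrl.finish_job())"
```

```text
the job is handed in; nothing more can be done
None
```

Both loose flasks now stand on the shelf next to the first one, in one row with labels to the front, and the job is handed in after about 16 of the 61 s. I did not touch the first flask, and its measured position stayed the same. I did not touch the jar either, but I did not measure it again.

- **Gaps and line:** the gaps along the shelf are about 5.5 mm and 8 mm. The three flasks are in line to within about 2 mm. All three are upright, and the arm is well clear of the shelf.
- **Squareness:** I let go of both flasks with the jaws at about 7.0°; the shelf is at 6.9°. The image fit gave about 6° for flask A. For B it was too flat to tell, but by eye its front edge runs parallel to the lip.
- **Labels:** no label showed clearly in any picture. I took the label axis from the grip width (50 mm against 43 mm) and the direction from "roughly towards the robot".
- **What went wrong:** the first grip on B closed on its neck because the tool had drifted up. I reopened, lowered and regripped on the body; B moved only a few millimetres on the bench.
- **Camera disagreement:** the two cameras differ by about 2 mm on position, so I placed the flasks relative to the first one.

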